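# Cup onto the paint scale

### The arm

A 7-joint arm with a two-finger parallel gripper is mounted at the origin on the work surface. World frame = base frame: x ahead of the robot, y to its left, z up, the work surface at z = 0. Lengths are in m, angles in rad, forces in N, time in s.
With the tool pointing down it reaches from about 0.4 to 0.85 m from the base axis. Payload 10.4 kg.
Tool frame: the origin (TCP) lies on the centre line of the jaws, within the pads' length; the fingertips stand 17 mm ahead of it and the grasp point (between the pads) lies 2 mm behind it; z points along the fingers, y is the direction in which the jaws open and shut (so a half turn about z gives the same grasp; the last joint's range is limited). The gripper opens to 87 mm and grips with 3 to 60 N. Pads are 19 mm wide; open, the fingers measure 117 mm over their backs; the gripper's body (75 mm by 190 mm) begins 51 mm behind the grasp point.
Start: joints at [-1.178, 0.332, -0.065, 1.46, 0.022, 1.35, -0.088], TCP at [0.252, 0.572, 0.24] pointing down, gripper open.
Joint ranges: [-2.6, 2.6], [-0.5, 2.12], [-1.47, 1.34], [0.16, 2.42], [-1.27, 4.41], [0.06, 2.06], [-2.6, 2.6]. Speed limits (rad/s): [2.22, 2.22, 2.79, 2.79, 3.14, 3.14, 3.14].

### API

Orientations are given as a unit quaternion [x, y, z, w].
In Python, from bench import r gives the robot as it stands.
- The arm moves only by the tool apply_moves, never from a script. Its argument "commands" is a list of rows, each an object with "rot": the turn, a rotation vector about the world's x, y, z in units of 180 degrees (1.0 is 180 degrees), a list of three; "linear": the shift along the world's x, y, z in units of 0.3 m (1.0 is 0.3 m), a list of three; "grip": the closure, from -1 (fully open) to 1 (shut). A call has 1 to 20 rows; each row is the pose to reach, as a shift and turn from the pose commanded when the call began, turning the shorter way round; what a row does not reach only later rows make up. A row lasts 1/10 s, in which the tool goes at most 50 mm and 8.59 degrees, less where a joint would pass 70% of its speed; a pose out of reach is approached as far as the arm can. A call with a number of a shift or a turn outside -1 to 1 is refused whole. A call with a gripper value outside its range is refused whole. The fingers move at their own pace and stop on an object; "newtons" is the grip in N (left out, the last holds). Time passes only in rows, so rows that repeat a pose let the fingers close. It gives the time, the measured TCP pose, the force and the opening at its end, in the units of the state.
- r.read_state(): the state, without advancing time (a new reading comes with each control period).
- r.camera(name): name is "side" or "top"; returns a dict with "frame" (400x640x3 uint8, red, green, blue), "mtx" (3x3 intrinsics, pixels), "D" ([k1, k2, p1, p2, k3] as OpenCV has them; the pictures are not rectified), "extrinsics" (4x4, takes a point from world to camera coordinates). Camera axes: x right, y down, z forward; pixel columns grow to the right and rows downward; lengths in m; the calibration is good to about 2 mm. A picture is of the moment at which its call begins. There is no depth.
- r.close_job(): hands the job in, once; it reports no verdict.
Trained networks look in a picture, given as the dict that the camera call returned (one of the last four; its "shot" number tells which), for a name from the list of things; names that differ only in an ending like _2 or _b are one class to them, and where a whole thing is asked for, a point or a joint stands for the part that bears it (a point fixed in the world has none). Each returns a list of dicts, best first, with "p" (0 to 1); they miss things now and then, are a little off and sometimes report something else, mostly with a low value. They report only what shows in the picture. A call takes as long as a camera call. They do not tell look-alikes from the thing itself.
- r.search_frame(thing, picture): "bbox" ([left, top, width, height] in pixels, round what is visible of it).
- r.spot_point(thing, picture): "location" ([column, row] in pixels: a listed point, or the origin of a listed thing).
The state is a dict: "time": time; "joint_positions": joint angles; "joint_vel": joint speeds; "joint_torque": joint torques, N m; "ee_pos": TCP position; "eef_rot": TCP orientation; "ft_force": force on the tool from outside, world axes, zero at the start; "torque": the same for the moment, N m; "width": finger opening in m.
Only numpy, scipy, OpenCV 4.12 (cv2) and the standard library are available. Lean on these libraries where they do the work, as an engineer would, in place of code of your own. Each camera call takes 0.05 s, during which the arm holds its last target. There are 200 camera calls.

### The job

Set the empty navy-blue mixing cup upright in the middle of the small raised round pan of the empty paint scale, ready for taring. Put it down gently, without dropping it or pressing hard on the scale, let go of it, and leave the white and the orange cup standing where they are.

Things in the scene. Friction and masses are not known exactly. Their poses are not given: they have to be found in the camera images.
- blue_cup_mid (a point): The empty navy-blue mixing cup, stiff plastic, 35 to 70 g, standing upright on the table, open at the top: 78 mm tall, outside diameter 46 mm at the foot and 52 mm at the rim (49 mm half-way up), wall 3 mm. The point is the cup's centre, 39 mm above its underside, z up along its axis.
- white_cup_mid (a point): White mixing cup of the same size and shape as the navy one; the point is the cup's centre, 39 mm above its underside, z up along its axis. A bystander: must stay where it stands. The three cups stand in any order, at least 105 mm apart (centres).
- orange_cup_mid (a point): Orange mixing cup of the same size and shape as the navy one; the point is the cup's centre, 39 mm above its underside, z up along its axis. A bystander: must stay where it stands. The three cups stand in any order, at least 105 mm apart (centres).
- pan_top (a point): Centre of the top face of the empty scale's pan: a rigid level disc 90 mm across on a stem, 70 mm above the table; z up. The cream scale is fixed. In this frame its base (35 mm high) spans x -80 to 80, y -75 to 215 mm; its display pole (head 64 mm across, top 200 mm above the table) stands at x 30, y 185 mm. The second scale (robot's far right, clear pot on it) is not meant.
Mind the look-alikes: they are no part of the job. Of the things that look like the part that bears orange_cup_mid, the larger one is meant. What is shaped like the part that bears blue_cup_mid but pink is not meant.

How it is judged:
At the end, for the whole second after the job is handed in: The navy cup stands upright (within 10 degrees), mouth up, released and at rest on the small pan, its axis within 20 mm of the pan's centre and its underside on the pan's top face (within 5 mm); the white and the orange cup stand within 30 mm of where they were (horizontal distance between blue_cup_mid and pan_top below 0.02 m and z of blue_cup_mid in the frame of pan_top between 0.034 and 0.044 m and angle between blue_cup_mid's own z axis and vertical below 0.17 rad and linear speed of blue_cup below 0.02 m/s and contact force between blue_cup and the fingers below 0.05 N and distance of each of white_cup_mid, orange_cup_mid from where it was at the start of the episode below 0.03 m and angle between each of white_cup_mid, orange_cup_mid's own z axis and vertical below 0.44 rad); the robot touches nothing.
It fails at once if the navy cup is dropped or thrown (moves faster than 0.5 m/s while no finger touches it, a fall of more than about 13 mm) (linear speed of blue_cup above 0.5 m/s and contact force between blue_cup and the fingers below 0.02 N).
It fails at once if the cup is pressed on the scale with more than 40 N (contact force between blue_cup and scale above 40 N).
It fails at once if the white cup is moved more than 30 mm or tipped more than 25 degrees (distance of white_cup_mid from where it was at the start of the episode above 0.03 m or angle between white_cup_mid's own z axis and vertical above 0.44 rad).
It fails at once if the orange cup is moved more than 30 mm or tipped more than 25 degrees (distance of orange_cup_mid from where it was at the start of the episode above 0.03 m or angle between orange_cup_mid's own z axis and vertical above 0.44 rad).
It also fails if it takes over 38 s, if anything falls off the work surface, if the arm or the gripper's body presses on something with over 40 N, if the wrist force passes 120 N, or if a joint passes its speed limit or range.

## Working session

There is one attempt and no reset: what is moved stays moved. The work goes in short steps, Python scripts to look and compute and a tool call to move; the robot and the scene stay as the last step left them, time stands still between calls to the robot, and variables do not carry over. Pictures are saved under pics/ and viewed, about 8 in all and at most 12, crops included, and the job is handed in when it is done.

Besides the shell and the picture viewer there is one more tool, called after ">>>" as a command line: name --argument value ..., lists and objects as JSON in quotes. apply_moves: Moves the arm, as the interface text tells. Its arguments: {"type":"object","properties":{"commands":{"type":"array","items":{"type":"object","properties":{"rot":{"type":"array","items":{"type":"number"}},"linear":{"type":"array","items":{"type":"number"}},"grip":{"type":"number"}}}},"newtons":{"type":"number"}},"required":["commands"]}

```bash
mkdir -p pics
cat > h.py <<'E'
import numpy as np, cv2
from bench import r
def snap(n,tag):
    c=r.camera(n); cv2.imwrite(f'pics/{tag}.png',c['frame'][:,:,::-1]); return c
def ray(c,px):
    u=cv2.undistortPoints(np.array([[px]],float),np.array(c['mtx']),np.array(c['D'])).ravel()
    E=np.array(c['extrinsics']); R,t=E[:3,:3],E[:3,3]
    return -R.T@t, R.T@np.array([u[0],u[1],1.])
def at_z(c,px,z):
    o,d=ray(c,px); return o+d*(z-o[2])/d[2]
def proj(c,P):
    E=np.array(c['extrinsics'])
    return cv2.projectPoints(np.array(P,float).reshape(-1,3),cv2.Rodrigues(E[:3,:3])[0],E[:3,3],np.array(c['mtx']),np.array(c['D']))[0].reshape(-1,2)
E
python3 - <<'E'
from h import *
np.set_printoptions(precision=3,suppress=True)
for n in ('top','side'):
    c=snap(n,n+'0'); print(n,ray(c,(320,200)))
    for t,z in (('blue_cup_mid',.039),('white_cup_mid',.039),('orange_cup_mid',.039),('pan_top',.07)):
        for d in r.spot_point(t,c)[:5]: print(t,np.round(d['p'],2),np.array(d['location']),at_z(c,d['location'],z))
        for d in r.search_frame(t,c)[:5]: print('  box',np.round(d['p'],2),np.array(d['bbox']))
s=r.read_state();print(s)
E
```

```text
top (array([ 0.434, -0.034,  0.933]), array([ 0.124,  0.045, -0.991]))
blue_cup_mid 0.95 [363.1 216.5] [ 0.506 -0.094  0.039]
blue_cup_mid 0.85 [364.4 258.9] [ 0.408 -0.095  0.039]
  box 0.9 [357.1 250.8  24.7  20.5]
  box 0.6 [354.5 204.2  19.7  22.7]
white_cup_mid 0.64 [434.3 222. ] [ 0.492 -0.259  0.039]
  box 0.91 [420.9 212.   28.6  21.6]
  box 0.74 [142.  149.9 154.5  90.9]
orange_cup_mid 0.71 [375.  153.3] [ 0.657 -0.125  0.039]
orange_cup_mid 0.65 [409.  142.9] [ 0.682 -0.207  0.039]
  box 0.65 [404.5 134.4  19.7  21.1]
  box 0.56 [365.4 138.9  23.8  31.2]
pan_top 0.82 [257.  184.3] [0.58  0.151 0.07 ]
  box 0.97 [138.9 151.7 157.1  92. ]
side (array([0.208, 0.533, 0.419]), array([ 0.476, -0.749, -0.461]))
blue_cup_mid 0.77 [411.2 218.9] [ 0.413 -0.102  0.039]
blue_cup_mid 0.62 [363.7 208.4] [ 0.507 -0.095  0.039]
  box 0.89 [353.4 188.4  23.8  42.8]
  box 0.71 [398.4 195.5  34.8  47.9]
white_cup_mid 0.64 [403.1 182.2] [ 0.485 -0.246  0.039]
  box 0.96 [392.9 160.   19.8  41.8]
orange_cup_mid 0.75 [307.5 185.1] [ 0.661 -0.13   0.039]
orange_cup_mid 0.52 [326.2 172.8] [ 0.66  -0.208  0.039]
  box 0.81 [298.4 168.2  19.9  37.8]
  box 0.5 [316.3 161.2  10.9  28.1]
pan_top 0.6 [253.5 247.7] [0.573 0.151 0.07 ]
  box 0.28 [393.6 160.2  20.3  41.4]
{'time': 0.9, 'joint_positions': array([-1.178,  0.332, -0.065,  1.46 ,  0.022,  1.35 , -0.089]), 'joint_vel': array([-0.001,  0.   , -0.001,  0.001, -0.   , -0.   ,  0.001]), 'joint_torque': array([ -0.001, -62.303,   0.024, -39.01 ,  -0.061,   0.032,   0.   ]), 'ee_pos': array([0.252, 0.572, 0.24 ]), 'eef_rot': array([0.206, 0.978, 0.   , 0.   ]), 'ft_force': array([-0.957, -0.476, -0.209]), 'torque': array([ 0.041, -0.023, -0.017]), 'width': 0.08672049167599027}
```

Run:
```python
import cv2,numpy as np
a=cv2.imread('pics/top0.png');b=cv2.imread('pics/side0.png')
cv2.imwrite('pics/v1.png',cv2.resize(a[110:300,130:470],None,fx=2.3,fy=2.3,interpolation=2))
cv2.imwrite('pics/v2.png',cv2.resize(b[130:330,170:450],None,fx=2.8,fy=2.8,interpolation=2))
```

```text
(no output)
```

View pics/v1.png

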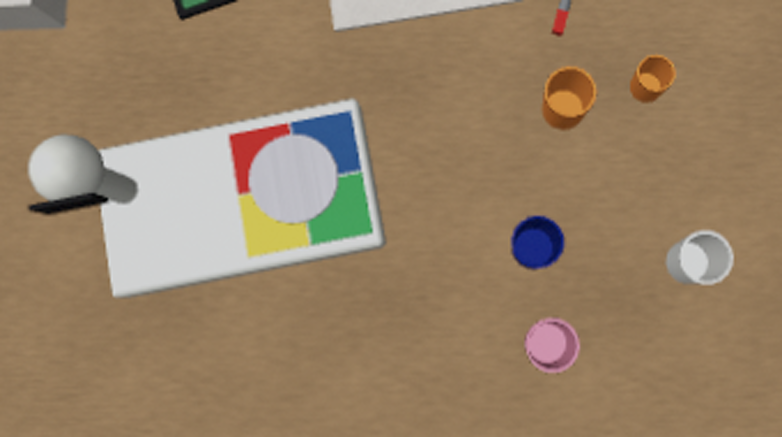

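View pics/v2.png

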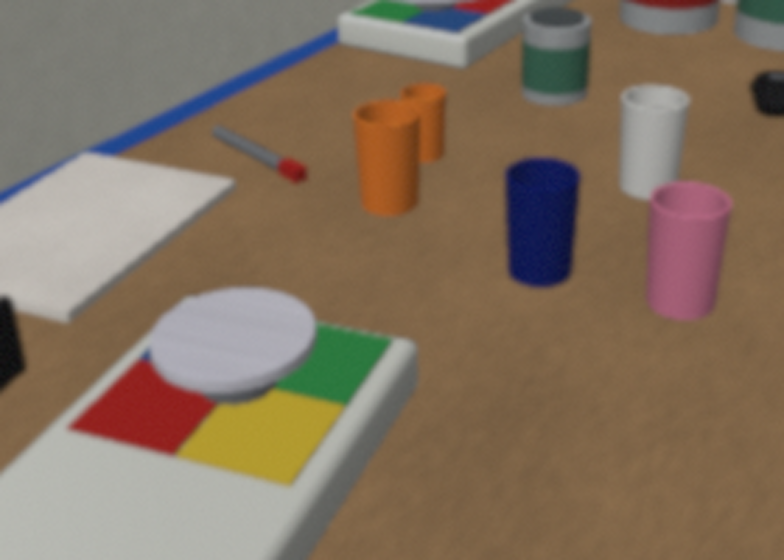

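Candidates for the navy cup, in top-view pixels, are the navy cup at (363,216) and a pink one at (370,260). The enlarged crop shows the first is truly navy. The larger orange cup is at (377,152) and the white one at (436,222). The pan is the lilac disc on the colour card at about (257,188). Next I refine the cup and pan positions from both views.

```bash
cat > fit.py <<'E'
from h import *
from scipy.optimize import minimize
a=np.linspace(0,2*np.pi,60)
def circ(x,y,z,R): return np.c_[x+R*np.cos(a),y+R*np.sin(a),0*a+z]
def navy(c):
    f=c['frame'].astype(int); m=((f[:,:,2]>f[:,:,0]+35)&(f[:,:,2]>f[:,:,1]+35)&(f[:,:,0]<70)&(f[:,:,1]<50)).astype('uint8')
    n,l,s,_=cv2.connectedComponentsWithStats(m); k=1+np.argmax(s[1:,4]); return (l==k).astype('uint8')
def sil(c,x,y,z0):
    P=proj(c,np.r_[circ(x,y,z0,.023),circ(x,y,z0+.078,.026)]); return cv2.convexHull(P.astype('float32'))[:,0]
def edges(P): return np.r_[P.min(0),P.max(0)]
def cup(cs,z0,g):
    E=[]
    for c in cs:
        m=navy(c); ys,xs=np.nonzero(m); E.append(np.array([xs.min()-.5,ys.min()-.5,xs.max()+.5,ys.max()+.5])); print('area',m.sum(),E[-1])
    for sel in ([0],[1],[0,1]):
        f=lambda p:sum(np.abs(edges(sil(cs[i],*p,z0))-E[i]).sum() for i in sel)
        q=minimize(f,g,method='Nelder-Mead'); print(sel,q.x.round(4),round(q.fun,2))
E
python3 - <<'E'
from fit import *
cs=[r.camera('top'),r.camera('side')]
cup(cs,0,[.506,-.094])
# pan: edge readings from enlarged views
Et=np.array([130+248/2.3,110+134/2.3,130+338/2.3,110+224/2.3]); Es=np.array([170+150/2.8,130+288/2.8,170+316/2.8])
for w in ([1,0],[0,1],[1,1]):
    f=lambda p:w[0]*np.abs(edges(proj(cs[0],circ(*p,.07,.045)))-Et).sum()+w[1]*np.abs(edges(proj(cs[1],circ(*p,.07,.045)))[:3]-Es).sum()
    q=minimize(f,[.575,.15],method='Nelder-Mead');print('pan',q.x.round(4),round(q.fun,2))
E
```

```text
area 385 [352.5 203.5 374.5 226.5]
area 921 [351.5 186.5 375.5 231.5]
[0] [ 0.5064 -0.0906] 2.0
[1] [ 0.5113 -0.0937] 5.43
[0, 1] [ 0.5081 -0.0935] 7.66
pan [0.5719 0.1494] 1.0
pan [0.5708 0.153 ] 0.6
pan [0.5732 0.1505] 2.44
```

>>> apply_moves --commands '[{"linear": [0,0,0.15],"grip": -1},{"linear": [0.1,-0.2,0.15],"grip": -1},{"linear": [0.2,-0.4,0.15],"grip": -1},{"linear": [0.28,-0.6,0.15],"grip": -1},{"linear": [0.36,-0.8,0.15],"grip": -1},{"linear": [0.42,-1,0.15],"grip": -1},{"linear": [0.42,-1,0.15],"grip": -1},{"linear": [0.42,-1,0.15],"grip": -1},{"linear": [0.42,-1,0.15],"grip": -1},{"linear": [0.42,-1,0.15],"grip": -1}]' --newtons 10

```text
validation failed for argument at $.co...
```

>>> apply_moves --commands '[{"linear": [0,0,0.15],"rot": [0,0,0],"grip": -1},{"linear": [0.1,-0.2,0.15],"rot": [0,0,0],"grip": -1},{"linear": [0.2,-0.4,0.15],"rot": [0,0,0],"grip": -1},{"linear": [0.28,-0.6,0.15],"rot": [0,0,0],"grip": -1},{"linear": [0.36,-0.8,0.15],"rot": [0,0,0],"grip": -1},{"linear": [0.42,-1,0.15],"rot": [0,0,0],"grip": -1},{"linear": [0.42,-1,0.15],"rot": [0,0,0],"grip": -1},{"linear": [0.42,-1,0.15],"rot": [0,0,0],"grip": -1},{"linear": [0.42,-1,0.15],"rot": [0,0,0],"grip": -1}]' --newtons 10

```text
time: 1.9
ee_pos: [0.3803, 0.268, 0.2852]
eef_rot: [0.209, 0.978, 0.0, 0.0]
ft_force: [-0.5, -0.1, -0.4]
width: 0.087
```

>>> apply_moves --commands '[{"linear": [0.08,-0.2,0],"rot": [0,0,0],"grip": -1},{"linear": [0.16,-0.4,0],"rot": [0,0,0],"grip": -1},{"linear": [0.25,-0.6,0],"rot": [0,0,0],"grip": -1},{"linear": [0.35,-0.8,0],"rot": [0,0,0],"grip": -1},{"linear": [0.433,-0.95,0],"rot": [0,0,0],"grip": -1},{"linear": [0.433,-1,0],"rot": [0,0,0],"grip": -1},{"linear": [0.433,-1,0],"rot": [0,0,0],"grip": -1},{"linear": [0.433,-1,0],"rot": [0,0,0],"grip": -1},{"linear": [0.433,-1,0],"rot": [0,0,0],"grip": -1}]'

```text
time: 2.8
ee_pos: [0.5085, -0.0275, 0.2844]
eef_rot: [0.206, 0.978, 0.0, -0.0]
ft_force: [0.3, 1.5, -0.2]
width: 0.087
```

>>> apply_moves --commands '[{"linear": [0,-0.1,-0.1],"rot": [0,0,0],"grip": -1},{"linear": [0,-0.217,-0.2],"rot": [0,0,0],"grip": -1},{"linear": [0,-0.217,-0.35],"rot": [0,0,0],"grip": -1},{"linear": [0,-0.217,-0.45],"rot": [0,0,0],"grip": -1},{"linear": [0,-0.217,-0.45],"rot": [0,0,0],"grip": -1},{"linear": [0,-0.217,-0.45],"rot": [0,0,0],"grip": -1},{"linear": [0,-0.217,-0.45],"rot": [0,0,0],"grip": -1}]'

```text
time: 3.5
ee_pos: [0.5097, -0.0925, 0.1516]
eef_rot: [0.206, 0.979, 0.001, 0.001]
ft_force: [0.1, 0.8, 0.5]
width: 0.0871
```

Run:
```python
from fit import *
cs=[snap('top','t1'),snap('side','s1')]
print(r.read_state()['ee_pos'],r.read_state()['joint_positions'])
cv2.imwrite('pics/v3.png',cv2.resize(cs[1]['frame'][80:280,270:470,::-1],None,fx=3,fy=3,interpolation=2))
try: cup(cs,0,[.508,-.093])
except Exception as e: print(e)
```

```text
[ 0.50948965 -0.09286344  0.15135461] [-0.43551707  0.17465065  0.58428311  1.88341661 -0.10816462  1.11153425
  1.34542667]
attempt to get argmax of an empty sequence
```

View pics/v3.png

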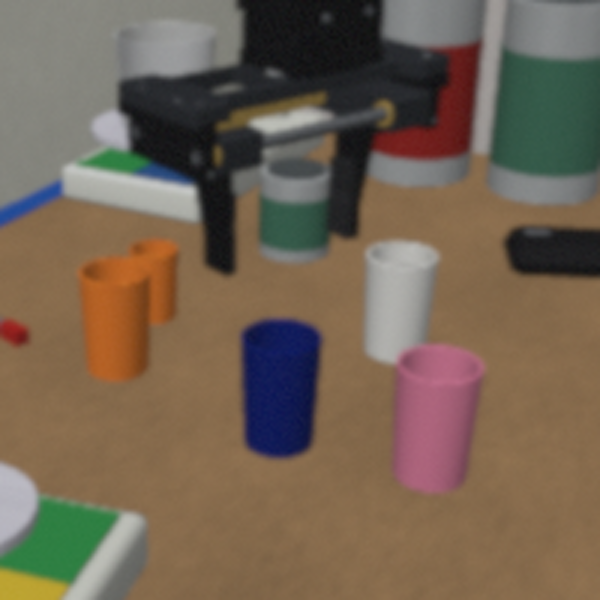

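The gripper straddles the navy cup: the fingertips are at crop columns 220 and 343, and the cup axis is at 281. The other cups are well clear. I'll descend and grip.

>>> apply_moves --commands '[{"linear": [0,0,-0.1],"rot": [0,0,0],"grip": -1},{"linear": [0,0,-0.2],"rot": [0,0,0],"grip": -1},{"linear": [0,0,-0.28],"rot": [0,0,0],"grip": -1},{"linear": [0,0,-0.34],"rot": [0,0,0],"grip": -1},{"linear": [0,0,-0.34],"rot": [0,0,0],"grip": -1},{"linear": [0,0,-0.34],"rot": [0,0,0],"grip": -1}]'

```text
time: 4.2
ee_pos: [0.509, -0.0933, 0.0487]
eef_rot: [0.206, 0.978, 0.0, 0.001]
ft_force: [-0.9, 0.3, -0.2]
width: 0.0871
```

>>> apply_moves --commands '[{"linear": [0,0,0],"rot": [0,0,0],"grip": 1},{"linear": [0,0,0],"rot": [0,0,0],"grip": 1},{"linear": [0,0,0],"rot": [0,0,0],"grip": 1},{"linear": [0,0,0],"rot": [0,0,0],"grip": 1},{"linear": [0,0,0],"rot": [0,0,0],"grip": 1},{"linear": [0,0,0],"rot": [0,0,0],"grip": 1},{"linear": [0,0,0],"rot": [0,0,0],"grip": 1},{"linear": [0,0,0],"rot": [0,0,0],"grip": 1},{"linear": [0,0,0],"rot": [0,0,0],"grip": 1},{"linear": [0,0,0],"rot": [0,0,0],"grip": 1}]' --newtons 10

```text
time: 5.2
ee_pos: [0.5084, -0.0933, 0.0476]
eef_rot: [0.206, 0.978, 0.0, 0.0]
ft_force: [0.4, 1.0, 1.0]
width: 0.051
```

>>> apply_moves --commands '[{"linear": [0,0,0.04],"rot": [0,0,0],"grip": 1},{"linear": [0,0,0.1],"rot": [0,0,0],"grip": 1},{"linear": [0,0,0.18],"rot": [0,0,0],"grip": 1},{"linear": [0,0,0.27],"rot": [0,0,0],"grip": 1},{"linear": [0,0,0.35],"rot": [0,0,0],"grip": 1},{"linear": [0,0,0.4],"rot": [0,0,0],"grip": 1},{"linear": [0,0,0.4],"rot": [0,0,0],"grip": 1},{"linear": [0,0,0.4],"rot": [0,0,0],"grip": 1}]'

```text
time: 6.0
ee_pos: [0.5082, -0.0933, 0.1676]
eef_rot: [0.206, 0.978, 0.0, 0.0]
ft_force: [0.1, 0.0, -1.2]
width: 0.0508
```

>>> apply_moves --commands '[{"linear": [0.01,0.05,0],"rot": [0,0,0],"grip": 1},{"linear": [0.04,0.15,0],"rot": [0,0,0],"grip": 1},{"linear": [0.07,0.27,0],"rot": [0,0,0],"grip": 1},{"linear": [0.1,0.4,0],"rot": [0,0,0],"grip": 1},{"linear": [0.13,0.53,0],"rot": [0,0,0],"grip": 1},{"linear": [0.17,0.65,0],"rot": [0,0,0],"grip": 1},{"linear": [0.19,0.74,0],"rot": [0,0,0],"grip": 1},{"linear": [0.213,0.81,0],"rot": [0,0,0],"grip": 1},{"linear": [0.213,0.81,0],"rot": [0,0,0],"grip": 1},{"linear": [0.213,0.81,0],"rot": [0,0,0],"grip": 1},{"linear": [0.213,0.81,0],"rot": [0,0,0],"grip": 1}]'

```text
time: 7.1
ee_pos: [0.5719, 0.1481, 0.167]
eef_rot: [0.207, 0.978, -0.001, -0.0]
ft_force: [0.5, -0.1, -0.7]
width: 0.0509
```

Run:
```python
from fit import *
c=snap('side','s2')
s=r.read_state();print(s['ee_pos'],s['width'],s['ft_force'])
cv2.imwrite('pics/v4.png',cv2.resize(c['frame'][80:330,150:400,::-1],None,fx=2.4,fy=2.4,interpolation=2))
ys,xs=np.nonzero(navy(c)); print(xs.min(),xs.max(),ys.min(),ys.max())
z=s['ee_pos'][2]-.048
print(edges(sil(c,*s['ee_pos'][:2],z)), edges(proj(c,circ(.572,.151,.07,.045))))
```

```text
[0.57203528 0.14816276 0.1672508 ] 0.05077485183701163 [-0.02459385 -0.21804265 -0.49828513]
229 266 165 226
[227.56657 163.37589 267.81573 227.17532] [223.90072709 232.10315903 283.57981411 265.64323964]
```

View pics/v4.png

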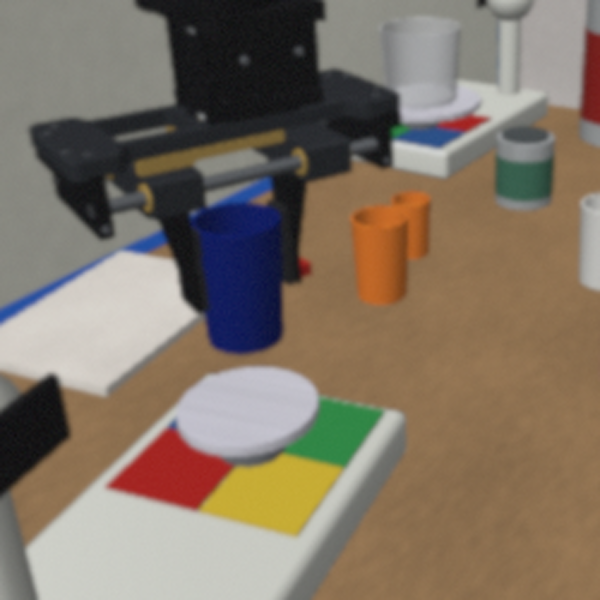

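The cup hangs upright in the gripper at crop (240,275). Its silhouette matches the model, with its underside about 49 mm above the pan. I'll lower it over the pan, correcting y by 3 mm.

>>> apply_moves --commands '[{"linear": [0,0.01,-0.04],"rot": [0,0,0],"grip": 1},{"linear": [0,0.01,-0.08],"rot": [0,0,0],"grip": 1},{"linear": [0,0.01,-0.11],"rot": [0,0,0],"grip": 1},{"linear": [0,0.01,-0.135],"rot": [0,0,0],"grip": 1},{"linear": [0,0.01,-0.15],"rot": [0,0,0],"grip": 1},{"linear": [0,0.01,-0.15],"rot": [0,0,0],"grip": 1},{"linear": [0,0.01,-0.15],"rot": [0,0,0],"grip": 1}]'

```text
time: 7.85
ee_pos: [0.5724, 0.1527, 0.1228]
eef_rot: [0.206, 0.978, 0.0, 0.0]
ft_force: [-0.3, 1.0, -0.2]
width: 0.0508
```

>>> apply_moves --commands '[{"linear": [0,0,-0.003],"rot": [0,0,0],"grip": 1},{"linear": [0,0,-0.006],"rot": [0,0,0],"grip": 1},{"linear": [0,0,-0.008],"rot": [0,0,0],"grip": 1},{"linear": [0,0,-0.008],"rot": [0,0,0],"grip": 1},{"linear": [0,0,-0.008],"rot": [0,0,0],"grip": 1}]'

```text
time: 8.35
ee_pos: [0.5722, 0.1527, 0.1202]
eef_rot: [0.206, 0.978, 0.0, 0.0]
ft_force: [-0.1, -0.8, -0.8]
width: 0.051
```

Run:
```python
from fit import *
c=snap('side','s3')
s=r.read_state();print(s['ee_pos'],s['width'],s['ft_force'])
cv2.imwrite('pics/v5.png',cv2.resize(c['frame'][130:330,170:370,::-1],None,fx=3,fy=3,interpolation=2))
ys,xs=np.nonzero(navy(c)); print(xs.min(),xs.max(),ys.min(),ys.max())
print(edges(sil(c,*s['ee_pos'][:2],.07)))
```

```text
[0.57228706 0.15268921 0.12023134] 0.05051648354576403 [-0.54185145 -0.47330535 -0.13972833]
231 267 196 254
[229.53462 194.94328 268.37863 257.1372 ]
```

View pics/v5.png

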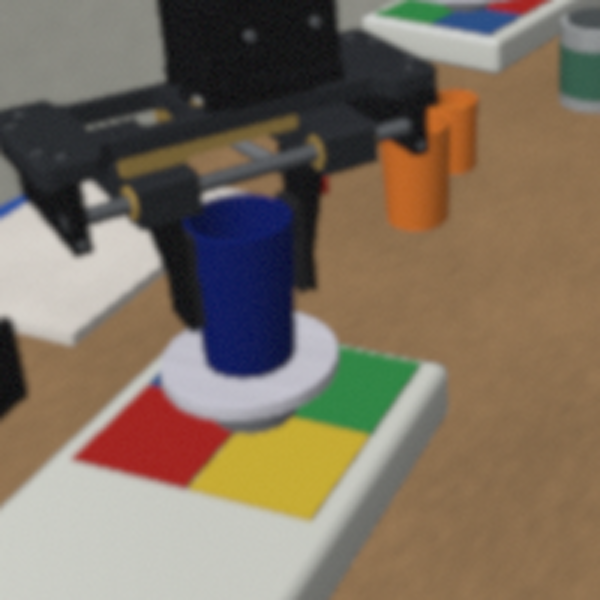

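The cup is centred on the pan (foot at crop (249,375)) and about 2.5 mm above it. I'll lower it in small steps while watching the force.

>>> apply_moves --commands '[{"linear": [0,0,-0.003],"rot": [0,0,0],"grip": 1},{"linear": [0,0,-0.006],"rot": [0,0,0],"grip": 1},{"linear": [0,0,-0.006],"rot": [0,0,0],"grip": 1},{"linear": [0,0,-0.006],"rot": [0,0,0],"grip": 1}]'

```text
time: 8.8
ee_pos: [0.5722, 0.1527, 0.1183]
eef_rot: [0.206, 0.978, 0.0, -0.0]
ft_force: [0.5, 0.4, 0.3]
width: 0.0508
```

>>> apply_moves --commands '[{"linear": [0,0,-0.002],"rot": [0,0,0],"grip": 1},{"linear": [0,0,-0.002],"rot": [0,0,0],"grip": 1},{"linear": [0,0,-0.002],"rot": [0,0,0],"grip": 1}]'

```text
time: 9.1
ee_pos: [0.5723, 0.1526, 0.1178]
eef_rot: [0.206, 0.978, 0.0, -0.0]
ft_force: [-0.5, -0.0, 0.1]
width: 0.051
```

>>> apply_moves --commands '[{"linear": [0,0,-0.002],"rot": [0,0,0],"grip": 1},{"linear": [0,0,-0.002],"rot": [0,0,0],"grip": 1},{"linear": [0,0,-0.002],"rot": [0,0,0],"grip": 1}]'

```text
time: 9.4
ee_pos: [0.5726, 0.1527, 0.1176]
eef_rot: [0.206, 0.978, 0.0, 0.0]
ft_force: [0.1, -0.5, 3.9]
width: 0.0508
```

It touches at 3.9 N. Releasing.

>>> apply_moves --commands '[{"linear": [0,0,0],"rot": [0,0,0],"grip": 0.1},{"linear": [0,0,0],"rot": [0,0,0],"grip": -0.3},{"linear": [0,0,0],"rot": [0,0,0],"grip": -1},{"linear": [0,0,0],"rot": [0,0,0],"grip": -1},{"linear": [0,0,0],"rot": [0,0,0],"grip": -1},{"linear": [0,0,0],"rot": [0,0,0],"grip": -1},{"linear": [0,0,0],"rot": [0,0,0],"grip": -1}]'

```text
time: 10.1
ee_pos: [0.5722, 0.1527, 0.1171]
eef_rot: [0.206, 0.978, -0.0, -0.0]
ft_force: [-0.0, 0.9, 1.4]
width: 0.0846
```

>>> apply_moves --commands '[{"linear": [0,0,0.05],"rot": [0,0,0],"grip": -1},{"linear": [0,0,0.15],"rot": [0,0,0],"grip": -1},{"linear": [0,0,0.25],"rot": [0,0,0],"grip": -1},{"linear": [0,0,0.38],"rot": [0,0,0],"grip": -1},{"linear": [0,0,0.5],"rot": [0,0,0],"grip": -1},{"linear": [0,0,0.5],"rot": [0,0,0],"grip": -1},{"linear": [0,0,0.5],"rot": [0,0,0],"grip": -1},{"linear": [0,0,0.5],"rot": [0,0,0],"grip": -1}]'

```text
time: 10.9
ee_pos: [0.5718, 0.1525, 0.2666]
eef_rot: [0.206, 0.978, -0.0, -0.0]
ft_force: [-0.4, -0.2, -0.6]
width: 0.0869
```

Run:
```python
from fit import *
c=snap('side','s4'); t=snap('top','t4')
s=r.read_state();print(s['ee_pos'],s['width'],s['ft_force'])
cv2.imwrite('pics/v6.png',cv2.resize(c['frame'][120:330,170:450,::-1],None,fx=2.8,fy=2.8,interpolation=2))
ys,xs=np.nonzero(navy(c)); print(xs.min(),xs.max(),ys.min(),ys.max())
print(edges(sil(c,.572,.151,.07)))
for n in ('white_cup_mid','orange_cup_mid'): print(n,[(d['location'],round(d['p'],2)) for d in r.spot_point(n,c)])
```

```text
[0.57170245 0.15252949 0.26612739] 0.08737089653657724 [-1.28537235 -0.58127067 -0.1155218 ]
232 265 198 256
[230.50954 194.54353 269.21356 256.6115 ]
white_cup_mid []
orange_cup_mid [([324.2, 172.9], 0.69), ([304.7, 184.0], 0.67)]
```

View pics/v6.png

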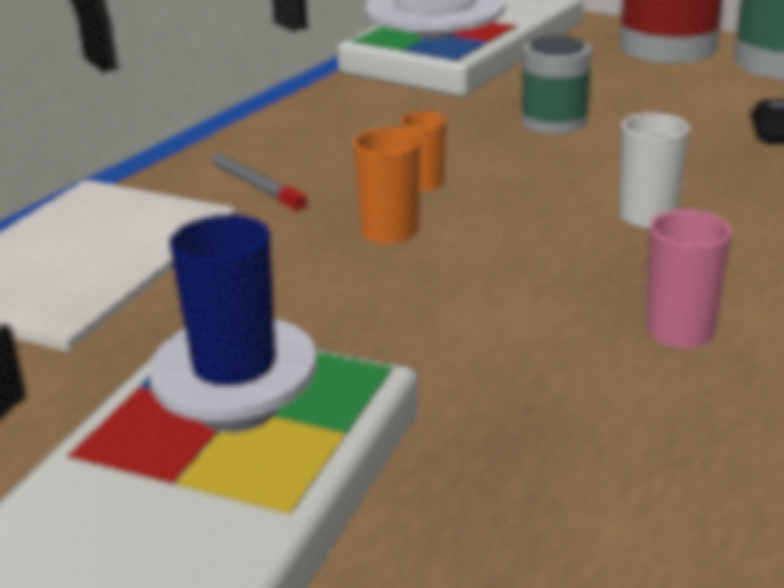

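The cup stands upright at crop (230,300), central on the pan with its foot at (232,375), and the gripper is clear of it. White (crop 653,170) and orange (388,185) haven't moved since the first side picture. Handing in.

```bash
python3 -c "
from bench import r
print(r.close_job())"
```

```text
the job is handed in; nothing more can be done
None
```

I gripped the navy cup at 10 N and set it upright on the empty scale's pan. I released it, raised the gripper clear and handed the job in. The robot's clock read about 11 s, against the 38 s limit.

**Placement:** In the last side picture the cup stands upright and close to the pan's centre. Its outline is within about 4 px of the model at pan centre (0.572, 0.151). I released it at (0.572, 0.153), about 2 mm off the estimated centre.

**Contact:** The wrist force read 3.9 N when the cup touched the pan.

**Other cups:** The white and orange cups show at the same places as in the first side picture.

**Checks that disagreed or failed:**
- The detector did not report the white cup in the last picture, so I judged that one by eye.
- The two cameras differed by up to 5 mm on the cup's starting position and 4 mm on the pan centre. I used values between the two.
- I took a final top picture but did not evaluate it.

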